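Start the nib grinder in the marked gear

ROBOT

A 6-joint arm with a two-finger parallel gripper is mounted at the origin on a cart in front of the work surface, level with it; the furniture and walls round the work are solid. World frame = base frame: x ahead of the robot, y to its left, z up, the work surface at z = 0. Lengths are in mm, angles in rad, forces in N, time in s.
With the tool pointing down it reaches from about 400 to 825 mm from the base axis. Payload 7 kg.
Tool frame: the origin (TCP) lies midway between the tips of the shut fingers; the grasp point (between the pads) lies 19 mm behind it; z points along the fingers, y is the direction in which the jaws open and shut (so a half turn about z gives the same grasp; the last joint's range is limited). The gripper opens to 88 mm and grips with 3 to 60 N. Pads are 19 mm wide; open, the fingers measure 130 mm over their backs; the gripper's body (78 mm by 193 mm) begins 47 mm behind the grasp point.
Start: joints at [1.605, 0.359, 0.012, 0, -1.224, -0.288], TCP at [169.492, 653.351, 226.561] pointing down, gripper open.
Joint ranges: [-3.07, 3.07], [-1.43, 2.12], [-1.02, 1.25], [-3.03, 1.67], [-3.05, -0], [-3.03, 3.03]. Speed limits (rad/s): [2.39, 2.39, 3.01, 3.14, 3.14, 3.14].

INTERFACE

Orientations are given as a unit quaternion [x, y, z, w].
In Python, from rig import ctrl, vision gives the robot as it stands.
- The arm moves only by the shell command python3 -m pendant 'ROWS' [FORCE]. ROWS is JSON, a list that holds one entry, the list of rows, each a list of 5 numbers: the shift along the tool's x, y, z in mm, then the turn about the tool's z in degrees, then the finger opening in mm, from 0 to 87.6. In form: [[[tx, ty, tz, roll, jaw], ...]]. A call has 1 to 10 rows; each row shifts and turns the pose as measured when the row begins, along the tool's axes as they then stand; what a row does not reach is not made up. A row lasts 1/12 s, in which the tool goes at most 41.7 mm and 7.16 degrees, less where a joint would pass 70% of its speed; a pose out of reach is approached as far as the arm can. A call with a gripper value outside its range is refused whole. The fingers move at their own pace and stop on an object; FORCE is the grip in N (left out, the last holds). Time passes only in rows, so rows that do not move let the fingers close. It gives the time, the measured TCP pose, the force and the opening at its end, in the units of the state.
- ctrl.observe(): the state, without advancing time (a new reading comes with each control period).
- vision.snapshot(name): name is "scene" or "top" or "wrist"; returns a dict with "img" (480x640x3 uint8, blue, green, red), "range_z" (480x640 float32, mm along the optical axis (not along the pixel's ray), 0 where there is no reading), "mtx" (3x3 intrinsics, pixels), "R" (3x3) and "t" (3): a world point X has camera coordinates R X + t. Camera axes: x right, y down, z forward; pixel columns grow to the right and rows downward; lengths in mm; the calibration is good to about 2 mm. A picture is of the moment at which its call begins.
- ctrl.finish_job(): hands the job in, once; it reports no verdict.
The state is a dict: "time": time; "joint_pos": joint angles; "qvel": joint speeds; "joint_efforts": joint torques, N m; "eef_pos": TCP position; "tool_rot": TCP orientation; "force": force on the tool from outside, world axes, zero at the start; "moment": the same for the moment, N m; "gripper_width": finger opening in mm.
Only numpy, scipy, OpenCV 4.12 (cv2) and the standard library are available. Lean on these libraries where they do the work, as an engineer would, in place of code of your own. Each camera call takes 0.05 s, during which the arm holds its last target.

TASK

Get the bench grinder running: close its hopper lid fully, then move the gear lever out of its parking slot, across the neutral slot and all the way forward (away from you) into the far slot marked with the round disc. Only when it is in that gear, push the start button right down and let go; leave the steel cup under the chute where it is.

Things in the scene. Friction and masses are not known exactly. Their poses are not given: they have to be found in the camera images.
- grinder: grey bench grinder, 215 x 310 mm, fixed; origin on the table under its middle; its x points away from the operator (far, forward), y left. Right half: gear case, steel gate plate on top at z 113 mm. Left half: hopper 120 x 124 mm, centre x 30, y 80, rim z 140 mm, start button in front of it. Motor behind the gear case (to x 180, z 97 mm); chute in front (y 55, to x -155 mm).
- gate_center (a point): middle of the slot pattern in the 6 mm gate plate, 90 mm above the pivot. Slots 16 mm wide, lever shank 11 mm thick. A straight neutral slot runs left-right (grinder y) through here; from it legs run to the operator (-x) at y +24, 0, -24 mm and away (+x) at y +24, -24 mm only. Legs end 32 mm from here in x.
- lever_pivot (a point): fixed pivot of the gear lever, inside the gear case, 20 mm above the table
- lever_knob (a point): centre of the lever's round black knob, 40 mm wide, 41 mm high, best gripped across from above; at pivot + 200 mm * (sin b, cos b sin a, cos a cos b) in grinder axes (a, b: cross and shift angle). The lever stays where it is left; 1 to 1.5 N at the knob moves it; the gate's edges stop it outside the slots.
- gear_shift (a joint): lever's fore-and-aft angle b, rad: 0 in the neutral slot, positive away from the operator, about +0.285 at the end of a far leg, -0.285 at the end of a near leg. It starts in the middle near leg (parked), somewhere between -0.28 and -0.20.
- gear_cross (a joint): lever's sideways angle a, rad: 0 in the middle, positive to the grinder's left; +0.26 in the left legs, -0.26 in the right legs
- marker_disc: round dark steel disc, 32 mm diameter, 6 mm high, lying on the gate plate just beyond the end of one of the two far legs, 38 mm left or right of the gate's middle line: it marks the gear to be used; it is fixed. Origin at the centre of its underside, axes as the grinder's.
- marker_bar: narrow dark steel bar, 40 x 10 x 6 mm, fixed likewise beyond the other far leg: the gear not to be used. Origin at the centre of its underside.
- hopper_lid (a joint): angle of the hopper lid, rad: 0 shut, larger when open (starts 0.6 to 1.05). The hinge is on the far side of the hopper and a little stiff: the lid stays where it is left, and is shut by pushing its free edge down (about 2 N).
- lid_hinge (a point): middle of the lid's hinge line, which runs along the grinder's y at the hopper's far rim; x and z of the grinder at x 90, z 140 mm. The flat steel lid is 6 mm thick, 120 mm wide, reaches 120 mm from the hinge line and has a thin 60 mm wide lip of 12 mm more.
- lid_edge (a point): point on the lid's outer (upper) face, 110 mm from the hinge line, in the middle of its width
- start_button_top (a point): middle of the top of the round black start button, 32 mm diameter, faces up, 112 mm above the table when not pressed; spring return
- start_button (a joint): travel of the start button, m: 0 up, 0.006 fully down (about 5 N)
- crumb_cup: empty steel cup, 66 mm diameter, 33 mm high, standing loose under the chute in front of the grinder; to be left alone. Origin at the centre of its underside.

How it is judged:
By the outcome, as a careful person would: the job done as asked, in the order asked, and still so for the second after the job is handed in, with the robot touching nothing.
It also fails if it takes over 51 s, if anything falls off the work surface, if the arm or the gripper's body presses on something with over 40 N, if the wrist force passes 120 N, or if a joint passes its speed limit or range.

## Working session

There is one attempt and no reset: what is moved stays moved. The work goes in short steps, Python scripts to look and compute and a shell command to move; the robot and the scene stay as the last step left them, time stands still between calls to the robot, and variables do not carry over. Pictures are saved under pics/ and viewed, and the job is handed in when it is done.

```bash
mkdir -p pics; ls; python3 - <<'E'
from rig import ctrl, vision
import cv2
s=ctrl.observe()
print({k:s[k] for k in ['time','eef_pos','tool_rot','force','gripper_width']})
import pickle
for n in ['scene','top','wrist']:
    d=vision.snapshot(n); cv2.imwrite(f'pics/{n}0.png',d['img']); pickle.dump(d,open(f'{n}0.pkl','wb'))
E
```

```text
pics
{'time': 0.0, 'eef_pos': array([169.39048281, 652.88885785, 225.5951959 ]), 'tool_rot': array([ 9.91951048e-01, -1.26619070e-01, -3.18384566e-05,  8.53582767e-04]), 'force': array([-0.16122126, -0.25078149,  0.04450349]), 'gripper_width': 87.66894745251723}
```

View pics/scene0.png

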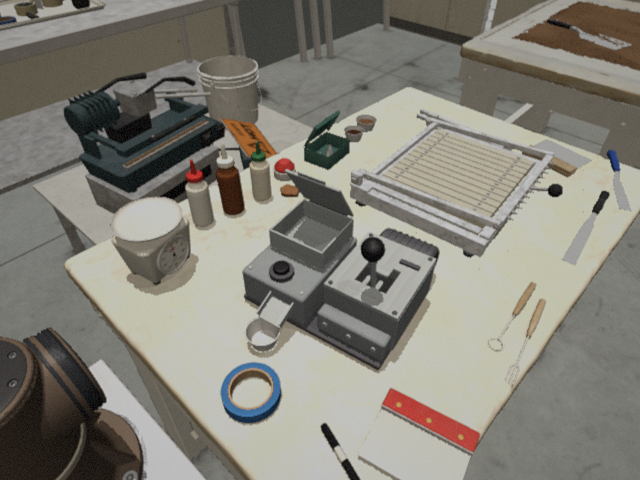

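View pics/top0.png

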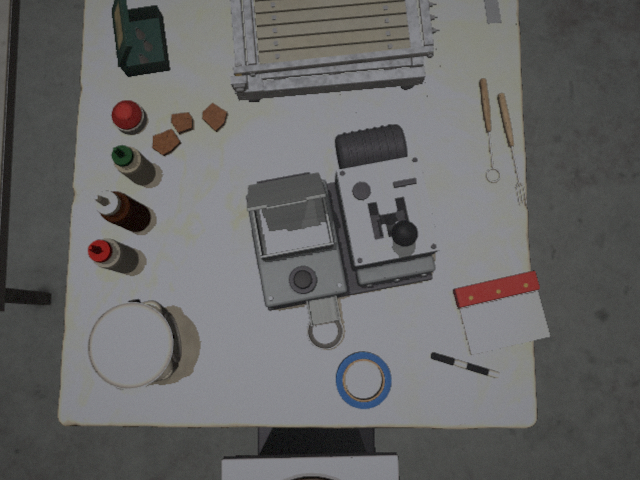

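View pics/wrist0.png

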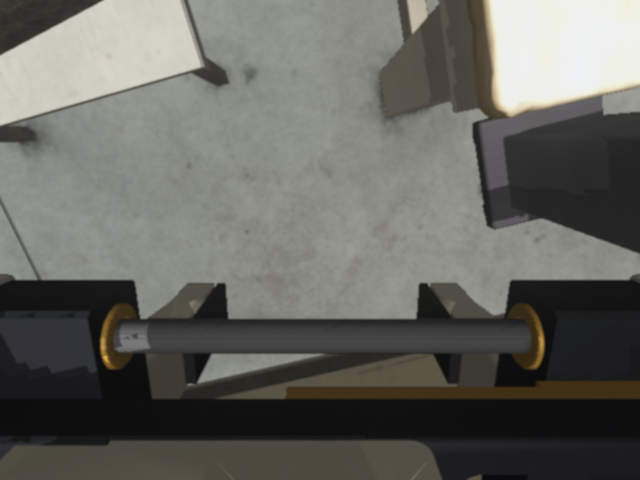

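Top view: the disc is at about (361,191), left far leg. The bar is at (405,183), right far leg. The knob is at (404,233), the button at (303,279), and the lid is open at the hopper's far side. Next I'll look closer.

```bash
cat > h.py <<'E'
import numpy as np,pickle,cv2
def ld(n): return pickle.load(open(n+'.pkl','rb'))
def w(d,u,v,z=None,r=2):
    """world point by depth median, or by plane z"""
    K,R,t=d['mtx'],np.array(d['R']),np.array(d['t']).ravel()
    ray=np.linalg.inv(K)@[u,v,1.]
    C=-R.T@t; dr=R.T@ray
    if z is not None: return C+dr*(z-C[2])/dr[2]
    p=d['range_z'][int(v)-r:int(v)+r+1,int(u)-r:int(u)+r+1]; p=p[p>0]
    return C+dr*np.median(p)
E
python3 - <<'E'
from h import *
d=ld('top0'); 
c=d['img'][115:355,240:445]; cv2.imwrite('pics/topc.png',cv2.resize(c,None,fx=2.5,fy=2.5,interpolation=cv2.INTER_CUBIC)[:600])
s=ld('scene0'); c=s['img'][160:360,235:445]; cv2.imwrite('pics/scenec.png',cv2.resize(c,None,fx=3,fy=3,interpolation=cv2.INTER_CUBIC))
print('C top',-np.array(d['R']).T@np.ravel(d['t']))
np.set_printoptions(precision=1,suppress=True)
for n,u,v in [('disc',361,191),('bar',405,183),('knob',404,233),('button',303,279),('cup',325,333),('lid',290,190),('table',420,330),('motor',370,145),('plate',425,200)]:
    print(n,w(d,u,v))
E
```

```text
C top [ 387.39166685  -29.73301138 1107.07496071]
disc [ 610.2 -100.4  117.1]
bar [ 622.4 -176.4  117.1]
knob [ 518.4 -154.4  232.8]
button [462.2   2.  111. ]
cup [369.5 -33.3   0.6]
lid [594.7  16.6 204.6]
table [ 370.8 -209.9   -2.7]
motor [ 698.4 -120.8   93.5]
plate [ 592.9 -210.2  111.8]
```

View pics/topc.png

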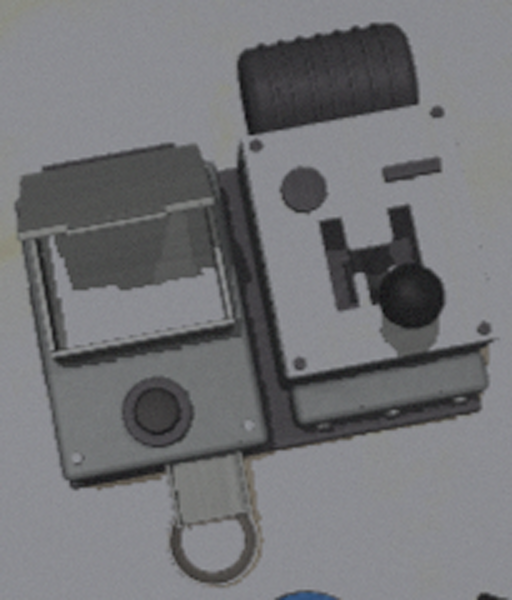

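View pics/scenec.png

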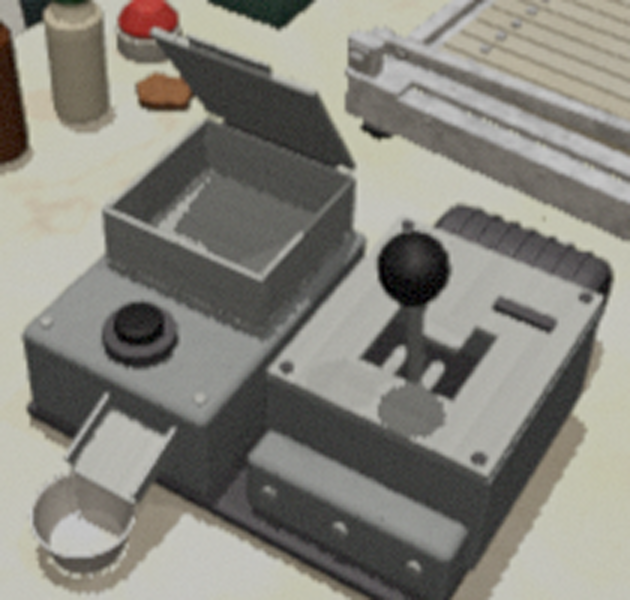

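```bash
python3 - <<'E'
from h import *
np.set_printoptions(precision=1,suppress=True)
d=ld('top0')
f=lambda u,v,z:w(d,240+u/2.5,115+v/2.5,z)
P={'s_fl':f(256,146,113),'s_fr':f(437,112,113),'s_nl':f(300,364,113),'s_nr':f(485,328,113),
'disc':f(304,190,119),'bar':f(412,169,119),'legL_far':f(330,220,113),'legL_near':f(346,306,113),'legR_far':f(400,207,113),'btn':f(156,411,112),'cup':f(214,540,33)}
for k,v in P.items(): print(k,v[:2])
a=lambda p,q:np.arctan2(*( (P[p]-P[q])[[1,0]]))
print('yaws',a('s_fl','s_nl'),a('s_fr','s_nr'),a('s_fl','s_fr')-np.pi/2,a('s_nl','s_nr')-np.pi/2,a('disc','bar')-np.pi/2,a('legL_far','legL_near'))
print('plate mid',np.mean([P[k] for k in P if k[0]=='s'],0))
print('leg mid', (P['legL_far']+P['legL_near'])/2,'disc-bar mid',(P['disc']+P['bar'])/2)
# knob: fit sphere-ish via depth points
from scipy.optimize import least_squares
for nm,box in (('top0',(385,215,425,252)),('scene0',(358,233,388,266))):
    D=ld(nm);pts=[]
    for v in range(box[1],box[3]):
        for u in range(box[0],box[2]):
            if D['range_z'][v,u]>0:
                p=w(D,u,v,r=0)
                if 198<p[2]<240: pts.append(p)
    pts=np.array(pts)
    r=least_squares(lambda c:np.linalg.norm(pts-c,axis=1)-20.3,pts.mean(0)-[0,0,10],loss='soft_l1')
    print(nm,'knob',r.x,len(pts),np.sqrt(np.mean(r.fun**2)))
# lid: plane fit
    pts=[]
for nm,(x0,y0,x1,y1) in (('top0',(252,178,325,206)),):
    D=ld(nm)
    pts=np.array([w(D,u,v,r=0) for v in range(y0,y1) for u in range(x0,x1) if D['range_z'][v,u]>0])
    pts=pts[pts[:,2]>146]
    for _ in range(3):
        c=pts.mean(0); n=np.linalg.svd(pts-c)[2][2]; e=(pts-c)@n; pts=pts[abs(e)<3]
    print('lid n',n*np.sign(n[2]),c,len(pts),pts.min(0),pts.max(0))
E
```

```text
s_fl [642.9 -69.7]
s_fr [ 664.  -195.7]
s_nl [490.9 -95.1]
s_nr [ 512.4 -221.4]
disc [ 609.7 -101.3]
bar [ 622.6 -175.8]
legL_far [ 589.6 -118.9]
legL_near [ 529.8 -127.7]
legR_far [ 597.5 -167.3]
btn [461.5   3. ]
cup [373.6 -34.4]
yaws 0.1657569504590774 0.16784124060742933 0.16607903735676177 0.16882241258453856 0.17165330060750628 0.14538883756900212
plate mid [ 577.6 -145.5  113. ]
leg mid [ 559.7 -123.3  113. ] disc-bar mid [ 616.2 -138.6  119. ]
top0 knob [ 521.4 -157.5  213.9] 544 1.1905805975798243
scene0 knob [ 521.7 -157.2  216.9] 494 0.9966821427760925
lid n [0.8 0.1 0.5] [593.3  22.8 205.9] 1711 [560.7 -36.4 146.1] [629.   82.6 258. ]
```

```bash
cat >> h.py <<'E'
yaw=0.167; ex=np.array([np.cos(yaw),np.sin(yaw),0]); ey=np.array([-np.sin(yaw),np.cos(yaw),0]); ez=np.array([0,0,1.])
gate=np.array([563.7,-147.0,110.])
def g(p): # grinder axes rel. to gate centre (z absolute)
    p=np.array(p,float); q=p-gate; return np.array([q@ex,q@ey,p[2]])
def gi(p): return gate*[1,1,0]+p[0]*ex+p[1]*ey+p[2]*ez
def lidfit(d,box,zmin=146):
    x0,y0,x1,y1=box
    pts=np.array([g(w(d,u,v,r=0)) for v in range(y0,y1) for u in range(x0,x1) if d['range_z'][v,u]>0])
    pts=pts[pts[:,2]>zmin]
    for _ in range(5):
        c=pts.mean(0); n=np.linalg.svd(pts-c)[2][2]; e=(pts-c)@n; pts=pts[abs(e)<4]
    return n*np.sign(n[2]),c,pts
E
python3 - <<'E'
from h import *
np.set_printoptions(precision=3,suppress=True)
D=ld('top0')
n,c,p=lidfit(D,(250,174,328,208)); th=np.arctan2(n[0],n[2])
print('top',n,c,th,np.percentile(p,[1,99],0).round(1))
print('btn',g(gi([0,0,0])), g(w(D,240+156/2.5,115+411/2.5,112)))
f=lambda u,v,z:g(w(D,240+u/2.5,115+v/2.5,z))
print('rim near L,R',f(55,357,140),f(235,322,140))
S=ld('scene0')
print('rim scene',[g(w(S,235+u/3,160+v/3,140)) for u,v in ((108,213),(263,276),(353,183),(207,122))])
print('btn scene',g(w(S,235+140/3,160+318/3,112)))
E
```

```text
top [ 0.853 -0.003  0.521] [ 58.143 162.491 204.529] 1.02231810271327 [[ 26.  105.9 146.8]
 [ 94.2 218.9 255.6]]
btn [0. 0. 0.] [-75.843 164.862 112.   ]
rim near L,R [-30.448 223.035 140.   ] [-30.133 102.147 140.   ]
rim scene [array([-29.936, 219.467, 140.   ]), array([-25.355, 103.289, 140.   ]), array([ 82.84 , 100.884, 140.   ]), array([ 85.343, 220.094, 140.   ])]
btn scene [-74.321 163.143 112.   ]
```

Geometry is consistent: yaw is 0.167, the hinge is at gate + (90,162) at z 140, and the lid angle is about 1.02. I'll raise the arm and align it first.

```bash
python3 -m pendant '[[[0,0,-35,-7,0],[0,0,-35,-7,0],[0,0,-30,-7,0],[0,0,0,-3,0]]]' 20
cat > st.py <<'E'
from rig import ctrl
from h import *
from scipy.spatial.transform import Rotation as Ro
import sys
np.set_printoptions(precision=2,suppress=True)
s=ctrl.observe(); R=Ro.from_quat(s['tool_rot']).as_matrix()
print('t',round(s['time'],2),'gate',g(s['eef_pos']),'F',s['force'],'w',round(s['gripper_width'],1),'tool x ang',np.arctan2(R[1,0],R[0,0]),'z',R[:,2])
if len(sys.argv)>3:
    t=gi([float(a) for a in sys.argv[1:4]]); print('need',R.T@(t-s['eef_pos']))
E
python3 st.py 75 163 320
```

```text
time: 0.48
eef_pos: [169.4, 651.0, 324.9]
tool_rot: [0.996, 0.089, -0.001, 0.006]
force: [0.4, -0.0, 1.9]
gripper_width: 66.2
t 0.48 gate [-256.14  852.44  324.91] F [ 0.42 -0.04  1.89] w 66.2 tool x ang 0.17806767086126607 z [-0.   -0.01 -1.  ]
need [323.5  692.98  11.74]
```

```bash
python3 -m pendant '[[[16,34,0,0,0],[16,34,0,0,0],[16,34,0,0,0],[16,34,0,0,0],[16,34,0,0,0],[16,34,0,0,0],[16,34,0,0,0],[16,34,0,0,0],[16,34,0,0,0],[16,34,0,0,0]]]'; python3 st.py 75 163 320
```

```text
time: 1.32
eef_pos: [391.6, 337.8, 325.6]
tool_rot: [0.995, 0.096, -0.002, 0.006]
force: [-0.1, 0.1, 0.2]
gripper_width: 1.7
t 1.32 gate [-89.16 506.7  325.61] F [-0.06  0.1   0.19] w 1.7 tool x ang 0.1931009451028778 z [-0.   -0.01 -1.  ]
need [155.16 347.79   9.08]
```

```bash
python3 -m pendant '[[[16,35,0,0.5,0],[16,35,0,0.5,0],[16,35,0,0.5,0],[16,35,0,0,0],[16,35,0,0,0],[16,35,0,0,0],[16,35,0,0,0],[16,35,0,0,0],[16,35,0,0,0],[10,30,4,0,0]]]'; python3 st.py 75 163 300
```

```text
time: 2.15
eef_pos: [609.0, 5.2, 325.6]
tool_rot: [0.996, 0.084, -0.001, 0.005]
force: [0.3, 0.7, 0.2]
gripper_width: 0.2
t 2.15 gate [ 69.98 142.54 325.63] F [0.32 0.73 0.2 ] w 0.2 tool x ang 0.16745300951292671 z [-0.   -0.01 -1.  ]
need [  5.1  -20.72  25.4 ]
```

```bash
python3 -m pendant '[[[6,-20,22,0,0],[0,0,30,0,0],[-3,0,25,0,0],[-5,0,8,0,0],[0,0,0,0,0]]]'; python3 st.py 50.5 163 227
python3 - <<'E'
from rig import vision
import cv2,numpy as np
d=vision.snapshot('scene'); cv2.imwrite('pics/s1.png',cv2.resize(d['img'][60:380,200:480],None,fx=1.8,fy=1.8))
E
```

```text
time: 2.57
eef_pos: [606.3, 13.6, 235.1]
tool_rot: [0.997, 0.077, -0.002, 0.006]
force: [-0.7, 0.5, 0.1]
gripper_width: 0.3
t 2.57 gate [ 68.69 151.28 235.06] F [-0.7   0.52  0.13] w 0.3 tool x ang 0.1532891521685933 z [-0.   -0.01 -1.  ]
need [-18.31 -11.57   8.01]
```

View pics/s1.png

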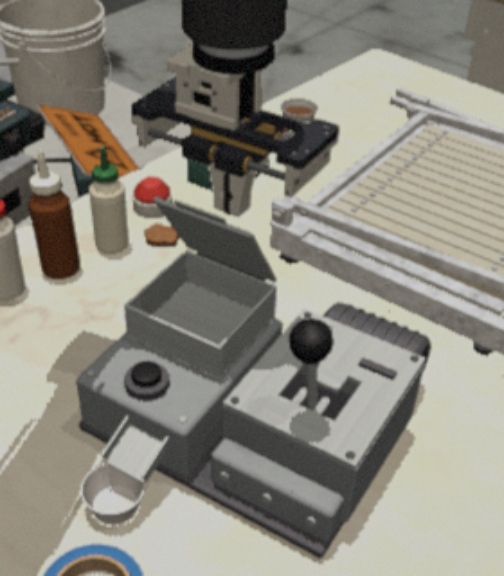

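The closed fingers are just beyond the lid's outer face at crop (232,195), and the lid is still open. Now I'll push it along its arc.

```bash
python3 -m pendant '[[[-12,-5,5,0,0],[-10,-5,6,0,0],[-10,0,7,0,0],[-9,0,8,0,0],[-8,0,9,0,0],[-7,0,9,0,0],[-6,0,9,0,0]]]'; python3 st.py 9.7 163 184.4
```

```text
time: 3.2
eef_pos: [552.2, 16.8, 197.2]
tool_rot: [0.997, 0.08, 0.011, 0.006]
force: [0.2, 0.1, 0.8]
gripper_width: 0.4
t 3.2 gate [ 15.92 163.38 197.2 ] F [0.19 0.06 0.76] w 0.4 tool x ang 0.16060811894956437 z [ 0.02 -0.01 -1.  ]
need [-6.48  0.25 12.67]
```

```bash
python3 -m pendant '[[[-6,0,10,0,0],[-5,0,10,0,0],[-3,0,10,0,0],[-3,0,10,0,0],[-1,0,10,0,0]]]'; python3 st.py 0 163 146
python3 - <<'E'
from rig import vision
import cv2,numpy as np
d=vision.snapshot('scene'); cv2.imwrite('pics/s2.png',cv2.resize(d['img'][60:380,200:480],None,fx=1.8,fy=1.8))
E
```

```text
time: 3.62
eef_pos: [538.4, 15.3, 152.2]
tool_rot: [0.996, 0.082, 0.017, 0.005]
force: [-1.5, -0.4, 0.8]
gripper_width: 0.5
t 3.62 gate [  2.07 164.2  152.2 ] F [-1.45 -0.39  0.82] w 0.5 tool x ang 0.16449220300604508 z [ 0.04 -0.01 -1.  ]
need [-2.28  1.13  6.14]
```

View pics/s2.png

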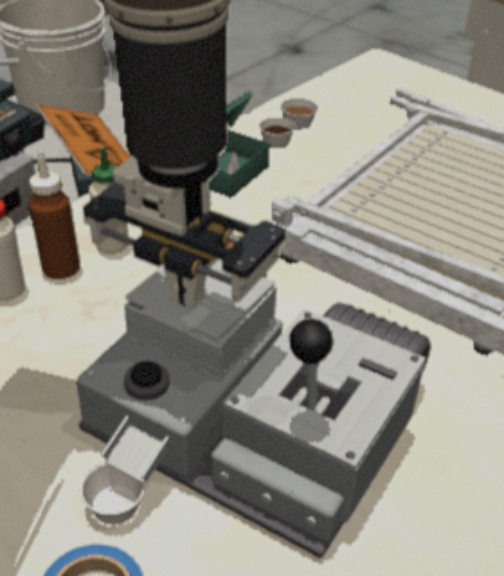

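The lid is nearly shut under the fingers (crop 190,300). I'll press it home until the force rises.

```bash
python3 -m pendant '[[[0,0,4,0,0],[0,0,3,0,0],[0,0,3,0,0]]]'; python3 st.py 0 163 146
```

```text
time: 3.92
eef_pos: [538.3, 15.1, 146.3]
tool_rot: [0.996, 0.083, 0.017, 0.006]
force: [-18.7, 4.5, 34.7]
gripper_width: 0.5
t 3.92 gate [  1.9  164.06 146.31] F [-18.7    4.5   34.72] w 0.5 tool x ang 0.1669618881682662 z [ 0.03 -0.01 -1.  ]
need [-1.91  1.05  0.27]
```

```bash
python3 -m pendant '[[[0,0,-8,0,0],[0,0,-35,0,30],[0,0,-38,0,60],[0,0,-38,0,80],[-10,30,-15,0,80],[-10,35,0,0,80],[-10,35,0,0,80],[-8,35,0,0,80]]]'; python3 st.py -43 -3 260
```

```text
time: 4.58
eef_pos: [523.1, -121.1, 293.1]
tool_rot: [0.996, 0.089, 0.021, 0.007]
force: [0.9, 0.6, -0.1]
gripper_width: 41.6
t 4.58 gate [-35.74  32.24 293.11] F [ 0.89  0.58 -0.1 ] w 41.6 tool x ang 0.17858203743157017 z [ 0.04 -0.01 -1.  ]
need [-9.   34.6  33.36]
```

```bash
python3 -m pendant '[[[-8,34,-4,0,80],[0,2,0,0,80],[0,0,0,0,80],[0,0,0,0,80]]]'; python3 st.py -43 -3 196
python3 - <<'E'
from rig import vision
import cv2,numpy as np,pickle
for n in ('top','wrist'):
    d=vision.snapshot(n); pickle.dump(d,open(n+'3.pkl','wb'))
    cv2.imwrite(f'pics/{n}3.png',d['img'])
E
```

```text
time: 4.92
eef_pos: [521.8, -165.6, 299.3]
tool_rot: [0.996, 0.086, 0.022, 0.007]
force: [0.1, 1.1, 0.6]
gripper_width: 68.4
t 4.92 gate [-44.41 -11.42 299.27] F [0.13 1.1  0.61] w 68.4 tool x ang 0.1725568280576015 z [ 0.05 -0.01 -1.  ]
need [ -3.04 -10.3  103.06]
```

View pics/top3.png

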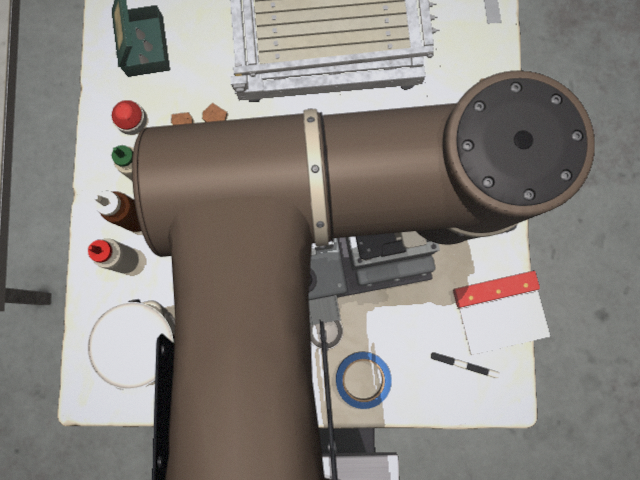

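View pics/wrist3.png

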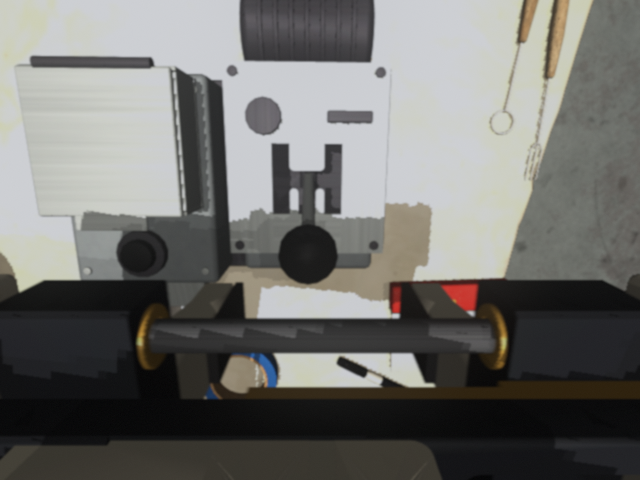

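The wrist view shows the lid shut at (100,140), the knob at (308,253), the disc at (263,115) and the bar at (350,117). I'll cross-check these with depth.

```bash
python3 - <<'E'
from h import *
np.set_printoptions(precision=3,suppress=True)
D=ld('wrist3')
n,c,p=lidfit(D,(45,80,165,205),130); print('lid',n,c,np.arctan2(n[0],n[2]))
for nm,u,v in (('disc',263,115),('bar',350,117),('btn',138,251),('knobtop',308,250)): print(nm,g(w(D,u,v)))
from scipy.optimize import least_squares
pts=np.array([g(w(D,u,v,r=0)) for v in range(226,282) for u in range(280,338) if D['range_z'][v,u]>0]); pts=pts[(pts[:,2]>198)&(pts[:,2]<240)]
r=least_squares(lambda c:np.linalg.norm(pts-c,axis=1)-20.3,pts.mean(0)-[0,0,10],loss='soft_l1'); print('knob',r.x)
E
```

```text
lid [0. 0. 1.] [ 30.851 161.012 145.39 ] 0.00015793653244905166
disc [ 55.699  36.634 117.823]
bar [ 54.531 -39.119 117.972]
btn [-68.116 160.563 111.103]
knobtop [-36.038  -4.143 232.471]
knob [-42.953  -3.395 213.741]
```

Lid angle is 0.000, and the knob agrees at (-43,-3,214). Descending onto it.

```bash
python3 -m pendant '[[[0,-9,15,0,80],[-1,-2,25,0,80],[-1,0,25,0,80],[-1,0,22,0,80],[0,0,12,0,80],[0,0,0,0,80]]]' 12; python3 st.py -43 -3 196
```

```text
time: 5.52
eef_pos: [524.1, -147.7, 197.3]
tool_rot: [0.995, 0.092, 0.025, 0.007]
force: [-0.1, -0.2, -0.5]
gripper_width: 80.1
t 5.52 gate [-39.17   5.87 197.34] F [-0.13 -0.17 -0.5 ] w 80.1 tool x ang 0.18418993221561886 z [ 0.05 -0.01 -1.  ]
need [-4.04  8.78  1.31]
```

```bash
python3 -m pendant '[[[-4,8,1,1,80],[0,0,0,0,80],[0,0,0,0,80]]]' 12; python3 st.py -43 -3 196
```

```text
time: 5.77
eef_pos: [522.4, -154.4, 197.0]
tool_rot: [0.996, 0.085, 0.024, 0.007]
force: [-0.9, 0.2, 0.0]
gripper_width: 79.7
t 5.77 gate [-42.    -0.48 196.98] F [-0.91  0.21  0.03] w 79.7 tool x ang 0.1698881315478506 z [ 0.05 -0.01 -1.  ]
need [-1.06  2.5   0.98]
```

Close on the knob.

```bash
python3 -m pendant '[[[-1,2,1,0,60],[0,0,0,0,45],[0,0,0,0,30],[0,0,0,0,30],[0,0,0,0,30],[0,0,0,0,30],[0,0,0,0,30],[0,0,0,0,30]]]' 12; python3 st.py 0 0 201
```

```text
time: 6.43
eef_pos: [523.6, -156.8, 199.7]
tool_rot: [0.996, 0.085, 0.027, 0.007]
force: [0.6, 0.8, -0.4]
gripper_width: 38.7
t 6.43 gate [-41.19  -3.04 199.65] F [ 0.64  0.77 -0.41] w 38.7 tool x ang 0.17019181409662548 z [ 0.06 -0.01 -1.  ]
need [41.21 -2.93  0.8 ]
```

```bash
python3 -m pendant '[[[9,0,-2,0,30],[9,-1,-2,0,30],[9,-1,-1,0,30],[8,-1,-1,0,30],[5,0,0,0,30],[0,0,0,0,30]]]' 12; python3 st.py 2 0 204
```

```text
time: 6.93
eef_pos: [563.4, -146.4, 204.7]
tool_rot: [0.996, 0.084, 0.023, 0.007]
force: [-1.3, -1.3, -0.3]
gripper_width: 39.4
t 6.93 gate [ -0.24   0.62 204.75] F [-1.28 -1.33 -0.25] w 39.4 tool x ang 0.16921793874362387 z [ 0.05 -0.01 -1.  ]
need [2.2  0.61 0.86]
```

```bash
python3 -m pendant '[[[1,-8,0,0,30],[0,-10,1,0,30],[0,-10,1,0,30],[0,-10,2,0,30],[0,-8,2,0,30],[0,-5,1,0,30],[0,0,0,0,30]]]' 12; python3 st.py 0 51.4 197.5
python3 - <<'E'
from rig import vision
import cv2,numpy as np,pickle
for n in ('scene',):
    d=vision.snapshot(n); cv2.imwrite('pics/s4.png',cv2.resize(d['img'][110:360,235:475],None,fx=2.4,fy=2.4))
E
```

```text
time: 7.52
eef_pos: [558.1, -92.2, 200.0]
tool_rot: [0.996, 0.085, 0.027, 0.009]
force: [-0.3, -4.7, -1.3]
gripper_width: 39.5
t 7.52 gate [  3.61  54.99 200.02] F [-0.32 -4.74 -1.33] w 39.5 tool x ang 0.17100129234487457 z [ 0.05 -0.01 -1.  ]
need [-3.75  3.52  2.41]
```

View pics/s4.png

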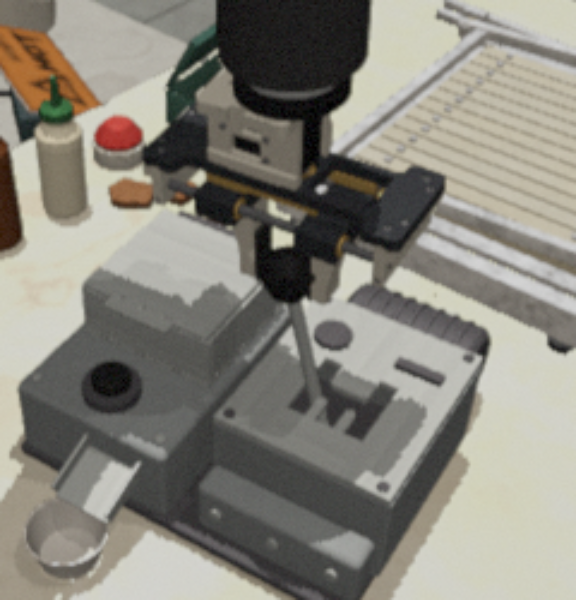

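The lever is against the left end of the neutral slot (crop 315,400). Now forward.

```bash
python3 -m pendant '[[[4,3,1,0,30],[9,1,1,0,30],[10,0,1,0,30],[10,0,2,0,30],[9,0,2,0,30],[8,0,2,0,30],[4,0,1,0,30],[0,0,0,0,30]]]' 12; python3 st.py 57 49 190
```

```text
time: 8.23
eef_pos: [614.5, -86.3, 191.7]
tool_rot: [0.996, 0.084, 0.023, 0.007]
force: [-7.3, 2.4, 11.4]
gripper_width: 39.5
t 8.23 gate [ 60.14  51.42 191.7 ] F [-7.3   2.41 11.36] w 39.5 tool x ang 0.16900721094362375 z [ 0.05 -0.01 -1.  ]
need [-3.22  2.39  1.61]
```

```bash
python3 -m pendant '[[[4,0,1,0,30],[0,0,0,0,30]]]' 12; python3 st.py 57 49 190
python3 - <<'E'
from rig import vision
import cv2
d=vision.snapshot('scene'); cv2.imwrite('pics/s5.png',cv2.resize(d['img'][110:360,235:475],None,fx=2.4,fy=2.4))
E
```

```text
time: 8.4
eef_pos: [615.8, -86.0, 190.9]
tool_rot: [0.996, 0.084, 0.019, 0.008]
force: [-3.9, 0.9, 5.1]
gripper_width: 39.3
t 8.4 gate [ 61.5   51.46 190.85] F [-3.9   0.93  5.15] w 39.3 tool x ang 0.16929416883630852 z [ 0.04 -0.01 -1.  ]
need [-4.54  2.44  0.73]
```

View pics/s5.png

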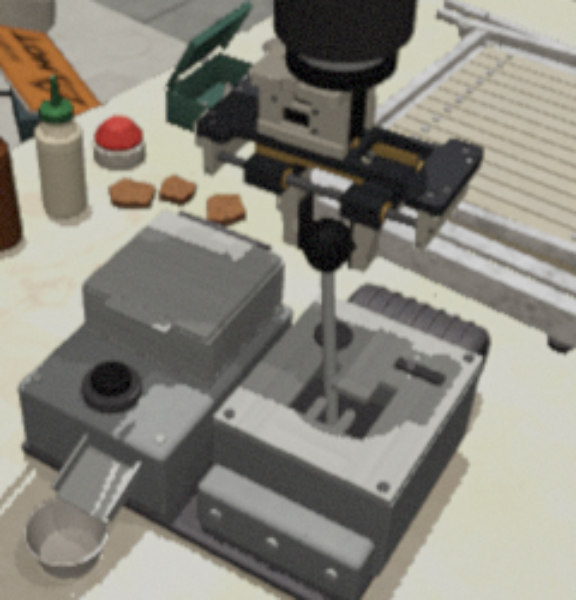

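```bash
python3 -m pendant '[[[0,0,0,0,50],[0,0,0,0,65],[0,0,0,0,80],[0,0,0,0,80],[0,0,-20,0,80],[0,0,-35,0,80],[0,0,-35,0,80],[-20,0,-15,0,60],[-35,0,0,0,30],[-35,0,0,0,0]]]' 12; python3 st.py -75 162 200
python3 - <<'E'
from rig import vision
import cv2,pickle
for n in ('scene','wrist'):
    d=vision.snapshot(n); pickle.dump(d,open(n+'6.pkl','wb')); cv2.imwrite(f'pics/{n}6.png',d['img'])
E
```

```text
time: 9.28
eef_pos: [529.8, -98.4, 292.1]
tool_rot: [0.996, 0.086, 0.017, 0.008]
force: [-0.2, 0.4, 0.4]
gripper_width: 65.2
t 9.28 gate [-25.32  53.6  292.15] F [-0.18  0.43  0.39] w 65.2 tool x ang 0.1717269848889377 z [ 0.04 -0.01 -1.  ]
need [ -52.21 -110.3    88.41]
```

View pics/wrist6.png

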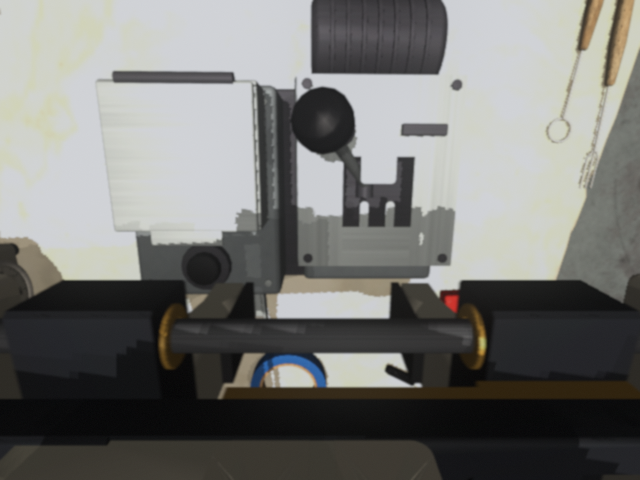

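View pics/scene6.png

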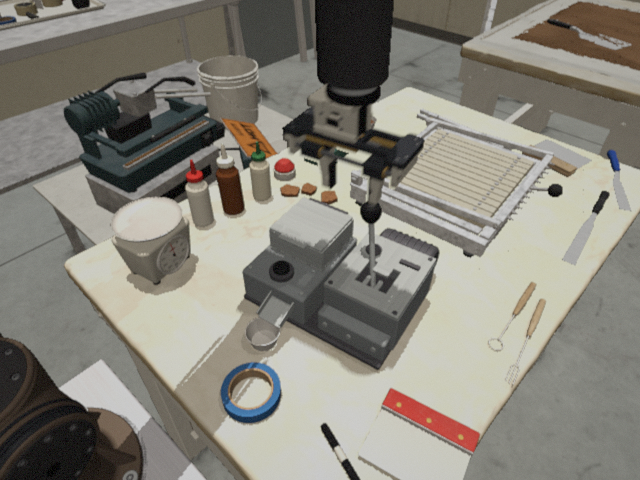

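```bash
python3 - <<'E'
from h import *
from scipy.optimize import least_squares
np.set_printoptions(precision=3,suppress=True)
for nm,b in (('wrist6',(290,86,358,155)),('scene6',(358,200,384,225))):
    D=ld(nm)
    pts=np.array([g(w(D,u,v,r=0)) for v in range(b[1],b[3]) for u in range(b[0],b[2]) if D['range_z'][v,u]>0]); pts=pts[(pts[:,2]>190)&(pts[:,2]<232)&(pts[:,0]>20)&(pts[:,0]<90)]
    r=least_squares(lambda c:np.linalg.norm(pts-c,axis=1)-20.3,pts.mean(0)-[0,0,10],loss='soft_l1'); x=r.x
    print(nm,'knob',x,'b',np.arcsin(x[0]/200),'a',np.arctan2(x[1],x[2]-20))
D=ld('wrist6'); n,c,p=lidfit(D,(115,95,240,215),130); print('lid',np.arctan2(n[0],n[2]),c)
for nm,u,v in (('bar',425,129),('btn',205,266)): print(nm,g(w(D,u,v)))
E
```

```text
wrist6 knob [ 54.737  50.999 203.861] b 0.2772229174922158 a 0.27057553462707423
scene6 knob [ 55.199  51.511 207.157] b 0.2796252439003542 a 0.2685791062594915
lid 0.00016194581270719528 [ 33.288 165.822 145.42 ]
bar [ 55.545 -39.116 117.974]
btn [-69.788 160.876 111.039]
```

The lever reads b ≈ 0.278 and a ≈ 0.27, essentially at the end. To be sure it is fully home, I'll nudge the knob forward with closed fingers from behind.

```bash
python3 -m pendant '[[[8,0,0,0,0],[10,1,0,0,0],[10,1,0,0,0],[0,0,10,0,0],[0,0,30,0,0],[0,0,30,0,0],[0,0,20,0,0],[0,0,0,0,0]]]' 12; python3 st.py 27 51 197
```

```text
time: 10.05
eef_pos: [568.5, -95.9, 198.3]
tool_rot: [0.996, 0.086, 0.02, 0.008]
force: [-1.5, -1.1, -0.7]
gripper_width: 4.3
t 10.05 gate [ 13.27  49.57 198.35] F [-1.51 -1.07 -0.67] w 4.3 tool x ang 0.17163910836137322 z [ 0.04 -0.01 -1.  ]
need [13.67 -1.4   1.84]
```

```bash
python3 -m pendant '[[[5,-1,0,0,0],[5,0,0,0,0],[4,0,0,0,0],[2,0,0,0,0]]]' 12; python3 st.py 27 51 197
```

```text
time: 10.38
eef_pos: [580.6, -93.1, 196.1]
tool_rot: [0.996, 0.085, 0.01, 0.008]
force: [-11.8, -0.0, 5.3]
gripper_width: 0.5
t 10.38 gate [ 25.62  50.32 196.15] F [-11.76  -0.04   5.26] w 0.5 tool x ang 0.17076355650388755 z [ 0.02 -0.02 -1.  ]
need [ 1.4  -0.66 -0.84]
```

At the end stop (12 N). Back off and go to the button.

```bash
python3 -m pendant '[[[-12,0,0,0,0],[-20,0,-10,0,0],[-25,-25,0,0,0],[-20,-30,0,0,0],[-15,-25,0,0,0],[-5,-20,0,0,0],[0,0,0,0,0],[0,0,0,0,0]]]' 20; python3 st.py -73 163 125
python3 - <<'E'
from rig import vision
import cv2,pickle
for n in ('scene',):
    d=vision.snapshot(n); pickle.dump(d,open(n+'7.pkl','wb')); cv2.imwrite('pics/s7.png',cv2.resize(d['img'][110:360,215:455],None,fx=2.4,fy=2.4))
E
```

```text
time: 11.05
eef_pos: [470.1, -8.0, 211.2]
tool_rot: [0.996, 0.084, 0.02, 0.007]
force: [0.2, -1.0, 0.8]
gripper_width: 0.2
t 11.05 gate [-69.23 152.67 211.24] F [ 0.18 -1.04  0.77] w 0.2 tool x ang 0.16954933696234148 z [ 0.04 -0.01 -1.  ]
need [ -7.04 -11.78  85.85]
```

View pics/s7.png

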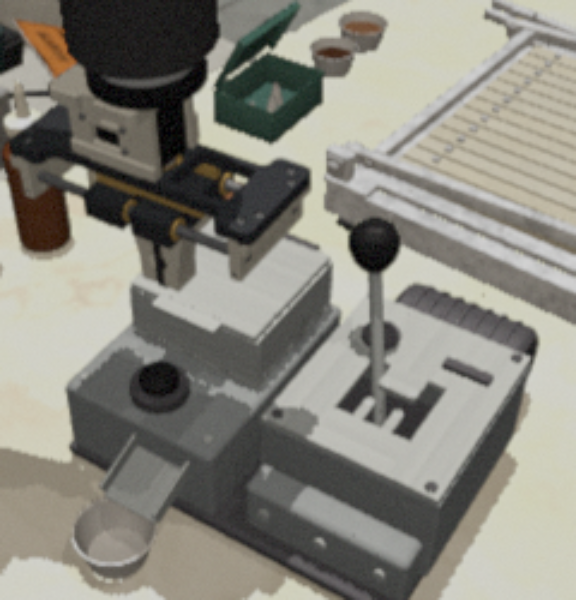

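```bash
python3 - <<'E'
from h import *
from scipy.optimize import least_squares
D=ld('scene7'); b=(355,198,385,228)
pts=np.array([g(w(D,u,v,r=0)) for v in range(b[1],b[3]) for u in range(b[0],b[2]) if D['range_z'][v,u]>0]); pts=pts[(pts[:,2]>190)&(pts[:,2]<232)&(pts[:,0]>20)&(pts[:,0]<90)]
x=least_squares(lambda c:np.linalg.norm(pts-c,axis=1)-20.3,pts.mean(0)-[0,0,10],loss='soft_l1').x
print(x,np.arcsin(x[0]/200))
E
python3 -m pendant '[[[-5,-9,20,0,0],[-2,-3,25,0,0],[0,0,20,0,0],[0,0,8,0,0],[0,0,0,0,0]]]' 20; python3 st.py -73 163 112
```

```text
[ 55.15958855  51.40143272 206.94528437] 0.2794197428385123
time: 11.52
eef_pos: [470.6, 1.6, 140.5]
tool_rot: [0.996, 0.083, 0.026, 0.005]
force: [-0.3, -0.4, -0.1]
gripper_width: 0.4
t 11.52 gate [-67.08 161.99 140.46] F [-0.25 -0.42 -0.11] w 0.4 tool x ang 0.16731817238687707 z [ 0.05 -0.01 -1.  ]
need [-7.36 -1.44 28.1 ]
```

The lever didn't move under 12 N, so it is at its end stop. Press the button.

```bash
python3 -m pendant '[[[-7,-1,8,0,0],[-1,0,9,0,0],[-1,0,5,0,0],[0,0,0,0,0]]]' 20; python3 st.py -73 163 106; python3 -m pendant '[[[0,0,4,0,0],[0,0,0,0,0]]]'; python3 st.py -73 163 106
```

```text
time: 11.85
eef_pos: [466.1, 0.1, 119.5]
tool_rot: [0.996, 0.082, 0.027, 0.006]
force: [0.1, 0.5, -0.8]
gripper_width: 0.5
t 11.85 gate [-71.8  161.24 119.45] F [ 0.07  0.45 -0.75] w 0.5 tool x ang 0.16563275246454195 z [ 0.06 -0.01 -1.  ]
need [-1.92 -1.97 13.34]
time: 12.02
eef_pos: [467.5, 0.0, 116.1]
tool_rot: [0.996, 0.082, 0.028, 0.006]
force: [-0.7, -1.7, -0.2]
gripper_width: 0.5
t 12.02 gate [-70.39 160.98 116.05] F [-0.67 -1.74 -0.2 ] w 0.5 tool x ang 0.16548450944105011 z [ 0.06 -0.01 -1.  ]
need [-3.16 -2.17  9.86]
```

```bash
python3 -m pendant '[[[-3,-2,4,0,0],[0,0,3,0,0],[0,0,3,0,0],[0,0,2,0,0]]]' 20; python3 st.py -73 163 106
```

```text
time: 12.35
eef_pos: [466.1, 1.8, 105.7]
tool_rot: [0.996, 0.083, 0.029, 0.006]
force: [-16.8, 3.9, 39.2]
gripper_width: 0.7
t 12.35 gate [-71.49 162.93 105.72] F [-16.85   3.88  39.21] w 0.7 tool x ang 0.16662478269255473 z [ 0.06 -0.01 -1.  ]
need [-1.49 -0.06 -0.37]
```

Bottomed out at z 105.7 (39 N). Let go and withdraw up.

```bash
python3 -m pendant '[[[0,0,-6,0,0],[0,0,-25,0,0],[0,0,-38,0,0],[0,0,-38,0,0],[0,0,-38,0,0],[0,-30,-10,0,0],[0,-38,0,0,0],[0,-38,0,0,0],[0,-38,0,0,0],[0,-30,0,0,0]]]' 20; python3 st.py
python3 - <<'E'
from rig import vision
import cv2,pickle
for n in ('scene','top'):
    d=vision.snapshot(n); pickle.dump(d,open(n+'8.pkl','wb')); cv2.imwrite(f'pics/{n}8.png',d['img'])
E
```

```text
time: 13.18
eef_pos: [427.4, 176.8, 266.7]
tool_rot: [0.996, 0.079, 0.032, 0.004]
force: [1.0, 0.1, -1.1]
gripper_width: 0.7
t 13.18 gate [-80.55 341.92 266.68] F [ 0.97  0.05 -1.13] w 0.7 tool x ang 0.1577060953298117 z [ 0.06 -0.   -1.  ]
```

View pics/scene8.png

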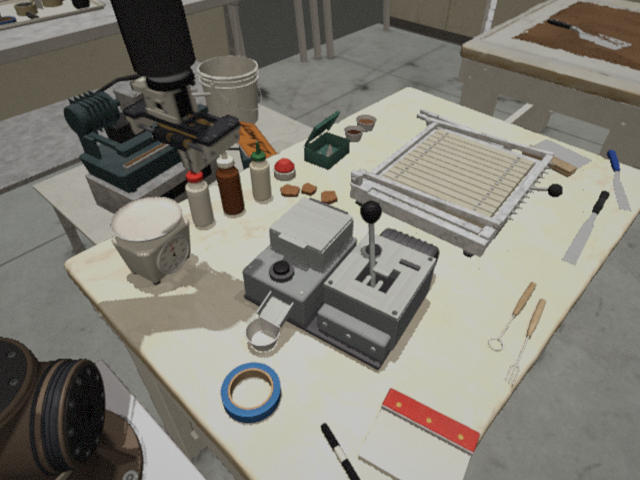

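View pics/top8.png

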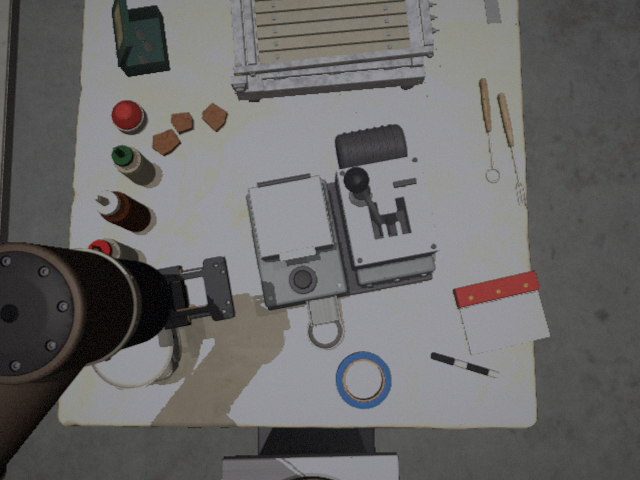

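The lid is shut, the lever is in the far left leg beside the disc (top 356,181), the button is up, and the cup is unmoved at (325,333). One final numeric check, then I'll hand in.

```bash
python3 -m pendant '[[[0,0,0,0,0],[0,0,0,0,0]]]' | tail -2; python3 - <<'E'
from h import *
from rig import ctrl
from scipy.optimize import least_squares
D=ld('top8'); D0=ld('top0')
print('btn',w(D0,303,279),w(D,303,279),'cup',w(D0,325,343),w(D,325,343))
n,c,p=lidfit(D,(258,190,325,240),130); print('lid',np.arctan2(n[0],n[2]),c)
b=(340,164,373,198)
pts=np.array([g(w(D,u,v,r=0)) for v in range(b[1],b[3]) for u in range(b[0],b[2]) if D['range_z'][v,u]>0]); pts=pts[(pts[:,2]>190)&(pts[:,2]<232)]
x=least_squares(lambda c:np.linalg.norm(pts-c,axis=1)-20.3,pts.mean(0)-[0,0,10],loss='soft_l1').x
print('knob',x,np.arcsin(x[0]/200))
ctrl.finish_job()
E
```

```text
force: [-0.4, -0.8, -0.1]
gripper_width: 0.5
btn [462.23411451   1.96880126 110.99093361] [462.20406538   1.95607303 111.39085985] cup [351.40946454 -32.83603842   4.01747915] [351.38882075 -32.83781869   3.38463054]
lid -0.0008683780841697076 [ 30.55438166 163.06015896 145.42096639]
knob [ 54.69140228  51.13831476 203.98591073] 0.2769852044719782
the job is handed in; nothing more can be done
```

The bench grinder job is done in the order you asked, and I handed it in at about 13.5 s of the 51 s allowed. It reports no verdict.

- **Lid:** I pushed it shut and pressed it home with about 35 N. The last check read an angle of about 0.00 rad.
- **Gear lever:** I moved it from the parking slot through neutral into the far left leg, the one marked with the disc. The camera reads it at about 0.277–0.280 rad, slightly under the nominal 0.285. A 12 N push from behind did not move it further, so I take it to be at the end stop and the gap to be camera calibration error.
- **Start button:** With the lever in gear, I pressed the button with the closed fingertips until it bottomed out at z 105.7 mm (39 N), then let go. It is back up, reading z 111 mm as it did at the start.
- **Cup:** The top view shows it where it stood at the start; the arm did not touch it.
- **Arm:** It ended clear of everything with no contact force.

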